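# Brush the offcuts out of the sawing jig and put the brush away in its sleeve

### The job

Pick up the bench brush by its handle, lower its bristles lightly onto the metal bed of the sawing jig, in the clear part between the end stop and the offcuts, and with the brush alone (fingers off the offcuts) sweep all three offcuts off the open end into the grey tray. The bristles are worn by an unknown amount, so feel for the bed and do not squash them hard against it. Then lay the brush flat and slide its head into the green bench sleeve, fully home until the red guard meets the sleeve's mouth, let go, and leave the other things on the worktop where they are.

Things in the scene. Friction and masses are not known exactly. Their poses are not given: they have to be found in the camera images.
- brush: Bench brush, about 200 mm long, lying flat, 170 g. Origin: on its flat underside below the place to grip; +x runs along the brush to the bristle tip, y across, z up from the underside. Wooden handle x = -74 to +50 mm, 26 mm wide, z 0 to 26. Red guard x = 50 to 58, 56 mm wide, 38 high. Metal ferrule to x = 100, 60 mm wide, z 2 to 20. For the bristles see brush_guard
- brush_guard (a point): Head-side face of the brush's red guard, at the underside on the middle line (58 mm from the origin along +x); axes as the brush. The bristle block ahead of it is 56 mm wide, z 3 to 18 mm; its tip lies 62 to 92 mm ahead of this point depending on wear (not told). It springs back up to 5 mm along x, about 6 N when fully pressed, stiff beyond
- jig: Fixed blue sawing jig, 215 mm long (x), 104 mm wide (y), 81 mm high. Origin: centre of its underside on the worktop; +x points along the channel to the open end where the tray stands. Channel 72 mm wide between two grey jaws (each 16 mm thick, tops 36 mm above the bed); closed at -x by an end stop (x = -107 to -92 mm, as high as the jaws), open at x = +107 mm
- jig_bed: Steel bed of the jig's channel, 200 x 72 mm. Origin: centre of its underside; its top lies 6 mm above the origin and 45 mm above the worktop; axes as the jig
- tray: Grey open catch tray fixed against the jig's open end, 140 mm (x) by 124 mm (y), 38 mm high, walls and floor about 4 mm. Origin: centre of its underside; axes as the jig
- sleeve: Fixed green sleeve on the worktop, 80 mm long, a roofed channel without floor, open at both ends; inside 66 mm wide and 26 mm high, roof top at 30 mm. Origin: centre of the sleeve on the worktop; +x is the direction in which the brush head slides in; mouth at x = -40 mm, with flared side lips reaching to x = -57 mm
- offcut_white: White plastic bar offcut, 24 x 62 x 20 mm (x, y, z), origin at the centre of its underside, lying across the jig's bed
- offcut_orange: Orange plastic bar offcut, 22 x 60 x 22 mm (x, y, z), origin at the centre of its underside, lying across the jig's bed
- offcut_plate: Flat brass offcut, 25 x 62 x 10 mm (x, y, z), origin at the centre of its underside, lying across the jig's bed
- pen: Bystander: blue and white marker pen lying flat, 17 x 135 x 16 mm, origin at the centre of its underside
- reagent_clean: Bystander: white bottle with blue cap, 48 mm wide, 98 mm high, origin at the centre of its underside
- reagent_lyse: Bystander: white bottle with red cap, 44 mm wide, 88 mm high, origin at the centre of its underside
- petri_2: Bystander: petri dish, 91 mm across, 16 mm high, origin at the centre of its underside

How it is judged:
By the outcome, as a careful person would: the job done as asked, in the order asked, and still so for the second after the job is handed in, with the robot touching nothing.
It also fails if it takes over 64 s, if anything falls off the work surface, if the arm or the gripper's body presses on something with over 40 N, if the wrist force passes 120 N, or if a joint passes its speed limit or range.

### The arm

A 6-joint arm with a two-finger parallel gripper is mounted at the origin on a cart in front of the work surface, level with it; the furniture and walls round the work are solid. World frame = base frame: x ahead of the robot, y to its left, z up, the work surface at z = 0. Lengths are in m, angles in rad, forces in N, time in s.
With the tool pointing down it reaches from about 0.425 to 0.95 m from the base axis. Payload 3.5 kg.
Tool frame: the origin (TCP) lies on the front face of the gripper's body, between the roots of the fingers; the fingertips stand 73 mm ahead of it and the grasp point (between the pads) lies 54 mm ahead of it (arm.finger_overhang is the distance from the TCP to the fingertips, in m); z points along the fingers, y is the line along which they close (so a half turn about z gives the same grasp; the last joint's range is limited). The gripper opens to 85 mm and grips with 20 to 120 N. Pads are 22 mm wide; open, the fingers measure 114 mm over their backs; the gripper's body (76 mm by 85 mm) begins 54 mm behind the grasp point. The pads swing forward as they close: fully open they stand 13 mm farther back than shut.
Start: joints at [-1.332, 0.286, 1.577, -0, 1.279, -0.15], TCP at [0.256, -0.625, 0.304] pointing down, gripper open.
Joint ranges: [-2.77, 2.77], [-0.9, 2.22], [0.21, 2.48], [-1.53, 4.67], [0.24, 2.81], [-2.84, 2.84]. Speed limits (rad/s): [2.79, 2.79, 3.14, 3.14, 3.14, 3.14].

### API

Orientations are given as a unit quaternion [w, x, y, z].
In Python, from workcell import arm gives the robot as it stands. The module is installed in compiled form; this text tells all that it offers.
- The arm moves only by the tool apply_moves, never from a script. Its argument "series" is a list of rows, each an object with "xyz": the shift along the world's x, y, z each as a share of 0.15 m, from -1 to 1, a list of three; "spin": the turn about the world's z as a share of pi/2 rad, from -1 to 1; "hand": the finger opening in mm, from 0 to 85.4. A call has 1 to 20 rows; each row is the pose to reach, as a shift and turn from the pose commanded when the call began; what a row does not reach only later rows make up. A row lasts 1/8 s, in which the tool goes at most 62.5 mm and 10.7 degrees, less where a joint would pass 70% of its speed; a pose out of reach is approached as far as the arm can. A call with a number of a shift or a turn outside -1 to 1 is refused whole. A call with a gripper value outside its range is refused whole. The fingers move at their own pace and stop on an object; "newtons" is the grip in N (left out, the last holds). Time passes only in rows, so rows that repeat a pose let the fingers close. It gives the time, the measured TCP pose, the force, the opening and the grip force at its end, in the units of the state.
- arm.state(): the state, without advancing time (a new reading comes with each control period).
- arm.capture(name): name is "scene" or "side" or "wrist"; returns (picture, depth): 420x560x3 uint8, red, green, blue; 420x560 float32, m along the optical axis (not along the pixel's ray), 0 where there is no reading.
- arm.camera_params(name): a dict with "fx", "fy", "cx", "cy" (pixels), "dist" ([k1, k2, p1, p2, k3] as OpenCV has them; the pictures are not rectified), "T" (4x4, takes a point from camera to world coordinates). Camera axes: x right, y up, looking along -z (the intrinsics and any distortion apply to the point x, -y, -z); pixel columns grow to the right and rows downward; lengths in m; the calibration is good to about 2 mm. A picture is of the moment at which its call begins: read the wrist's pose just before it. camera_params takes no time and is no camera call; for the wrist camera it gives the pose at the moment of the call.
- arm.job_done(): hands the job in; it is judged then, once.
Trained networks look in the newest picture that a camera, given by its name, has taken for a name from the list of things; names that differ only in an ending like _2 or _b are one class to them, and where a whole thing is asked for, a point or a joint stands for the part that bears it (a point fixed in the world has none). Each returns a list of dicts, best first, with "p" (0 to 1); they miss things now and then, are a little off and sometimes report something else, mostly with a low value. They report only what shows in the picture. A call takes as long as a camera call.
- arm.recognise(query, camera): "point" ([x, y, z] in m, in world coordinates, good to about 4 mm: the middle of the surface that is visible of it).
- arm.spot_point(query, camera): "point" ([x, y, z] in m, in world coordinates, good to about 4 mm: a listed point, or the origin of a listed thing).
The state is a dict: "time": time; "joints": joint angles; "joint_vel": joint speeds; "joint_torque": joint torques, N m; "tool_pos": TCP position; "orientation": TCP orientation; "wrist_force": force on the tool from outside, world axes, zero at the start; "torque": the same for the moment, N m; "width": opening from 0.0 (shut) to 1.0 (fully open); "grasp_force": force on a finger pad.
Only numpy, scipy, OpenCV 4.12 (cv2) and the standard library are available. Lean on these libraries where they do the work, as an engineer would, in place of code of your own. Each camera call takes 0.05 s, during which the arm holds its last target. There are 200 camera calls.

## Working session

There is one attempt and no reset: what is moved stays moved. The work goes in short steps, Python scripts to look and compute and a tool call to move; the robot and the scene stay as the last step left them, time stands still between calls to the robot, and variables do not carry over. Pictures are saved under pics/ and viewed, at most 13 in all, crops included, and the job is handed in when it is done.

Besides the shell and the picture viewer there is one more tool, called after "Call:" as name(argument=value, ...), one argument or row to a line, values as JSON. apply_moves: Moves the arm, as the interface text tells. Shift numbers are shares of 0.15 m and turn numbers shares of pi/2 rad, none past 1 either way. Its arguments: {"type":"object","properties":{"series":{"type":"array"},"newtons":{"type":"number"}},"required":["series"]}

```bash
mkdir -p pics; python3 - <<'E'
from workcell import arm
import cv2
for c in ("scene","side"):
    im,d=arm.capture(c); cv2.imwrite(f"pics/{c}0.png",im[:,:,::-1])
    for q in ["brush","brush_guard","jig","jig_bed","tray","sleeve","offcut_white","offcut_orange","offcut_plate","pen","reagent_clean","reagent_lyse","petri_2"]:
        r=arm.spot_point(q,c)
        print(c,q,[([round(float(v),3) for v in x['point']],round(float(x['p']),2)) for x in r[:2]])
print(arm.state())
E
```

```text
scene brush [([0.457, 0.286, 0.003], 0.85)]
scene brush_guard [([0.445, 0.236, -0.004], 0.79), ([0.572, -0.021, -0.0], 0.62)]
scene jig []
scene jig_bed []
scene tray [([0.488, -0.451, 0.001], 0.88)]
scene sleeve [([0.486, 0.051, 0.002], 0.91)]
scene offcut_white []
scene offcut_orange []
scene offcut_plate [([0.495, -0.356, 0.046], 0.56)]
scene pen [([0.569, -0.023, -0.003], 0.62)]
scene reagent_clean [([0.447, 0.232, -0.002], 0.43), ([0.457, 0.287, 0.001], 0.38)]
scene reagent_lyse []
scene petri_2 [([0.432, -0.649, -0.001], 0.58), ([0.446, 0.233, -0.003], 0.42)]
side brush [([0.459, 0.289, 0.001], 0.82)]
side brush_guard []
side jig [([0.494, -0.274, 0.004], 0.72)]
side jig_bed [([0.498, -0.28, 0.038], 0.85)]
side tray [([0.489, -0.45, -0.004], 0.63), ([0.684, -0.296, -0.0], 0.55)]
side sleeve [([0.49, 0.055, 0.0], 0.63)]
side offcut_white [([0.499, -0.285, 0.044], 0.46)]
side offcut_orange [([0.499, -0.322, 0.05], 0.64)]
side offcut_plate [([0.455, 0.229, -0.001], 0.52), ([0.57, -0.02, 0.001], 0.51)]
side pen [([0.565, -0.019, 0.002], 0.45)]
side reagent_clean [([0.683, -0.298, 0.0], 0.75)]
side reagent_lyse [([0.667, -0.375, 0.003], 0.79)]
side petri_2 [([0.434, -0.648, -0.003], 0.75)]
{'time': 1.4, 'joints': array([-1.33201883e+00,  2.86303351e-01,  1.57670402e+00, -8.20863248e-07,
        1.27856791e+00, -1.50041447e-01]), 'joint_vel': array([0.00097267, 0.00119858, 0.00092053, 0.00161145, 0.00202608,
       0.00124069]), 'joint_torque': array([-2.37049144e-04, -4.05957806e+01, -2.92928571e+01, -1.42220283e-04,
        5.95032288e-04,  1.43356277e-05]), 'tool_pos': array([ 0.25588884, -0.62460677,  0.30392045]), 'orientation': array([ 8.69710578e-06,  9.81161900e-01,  1.93187283e-01, -7.29244460e-09]), 'wrist_force': array([-0.60751345, -0.07884275, -0.07091047]), 'torque': array([-0.00842907, -0.01312323, -0.01863754]), 'grasp_force': 0.0, 'width': 0.9976703878264621}
```

View pics/scene0.png

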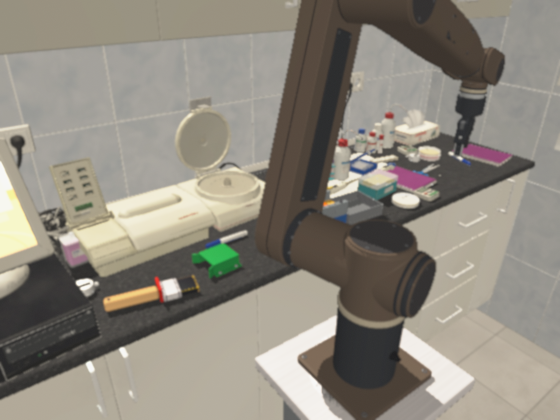

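View pics/side0.png

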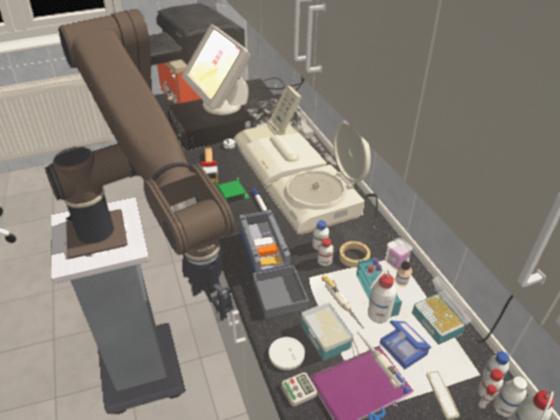

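Both views show the brush at left, with its handle at scene (130,298) and head at (185,288). The sleeve is at (222,258), and the jig with the offcuts is at side (265,245). The brush and the jig both run along about world −y. Next I'll look from the wrist over the jig, on the way to the brush.

Call:
apply_moves(
  series=[
    {"xyz": [0.4,0.4,0.2],"spin": 0,"hand": 85},
    {"xyz": [0.8,0.8,0.4],"spin": 0,"hand": 85},
    {"xyz": [1,1,0.6],"spin": 0,"hand": 85},
    {"xyz": [1,1,0.6],"spin": 0,"hand": 85},
  ],
  newtons=20,
)

```text
time: 1.9
tool_pos: [0.4075, -0.4728, 0.3958]
orientation: [0.001, 0.981, 0.194, 0.0]
wrist_force: [-0.6, 0.1, -0.3]
width: 0.998
grasp_force: 0.0
```

Call:
apply_moves(
  series=[
    {"xyz": [0,0.4,0],"spin": 0,"hand": 85},
    {"xyz": [0,0.8,0],"spin": 0,"hand": 85},
    {"xyz": [0,1,0],"spin": 0,"hand": 85},
    {"xyz": [0,1,0],"spin": 0,"hand": 85},
  ],
)

```text
time: 2.4
tool_pos: [0.4061, -0.3228, 0.3946]
orientation: [0.001, 0.981, 0.194, 0.0]
wrist_force: [-0.8, -0.0, 0.7]
width: 0.996
grasp_force: 0.0
```

```bash
cat > h.py <<'E'
from workcell import arm
import cv2, numpy as np
from scipy.spatial.transform import Rotation as R
def cloud(c,d,P=None):
    P=P or arm.camera_params(c); K=np.array([[P["fx"],0,P["cx"]],[0,P["fy"],P["cy"]],[0,0,1]])
    h,w=d.shape; v,u=np.mgrid[:h,:w]
    n=cv2.undistortPoints(np.stack([u,v],-1).reshape(-1,1,2).astype(float),K,np.array(P["dist"])).reshape(h,w,2)
    p=np.stack([n[...,0]*d,-n[...,1]*d,-d],-1); T=np.array(P["T"])
    return p@T[:3,:3].T+T[:3,3]
def look(c,name):
    P=arm.camera_params(c); im,d=arm.capture(c); cv2.imwrite(f"pics/{name}.png",im[:,:,::-1])
    return im,d,cloud(c,d,P)
def spots(c,qs):
    for q in qs: print(c,q,[(np.round(x['point'],3).tolist(),round(float(x['p']),2)) for x in arm.spot_point(q,c)[:2]])
def st():
    s=arm.state(); Rm=R.from_quat(np.roll(s["orientation"],-1)).as_matrix()
    print("t",round(s["time"],2),"tcp",np.round(s["tool_pos"],4),"yaxis",np.round(Rm[:,1],3),"z",np.round(Rm[:,2],3),"F",np.round(s["wrist_force"],2),"w",round(s["width"]*85.4,1),"g",round(float(s["grasp_force"]),1),"j6",np.round(s["joints"][[3,4,5]],2))
E
python3 - <<'E'
from h import *
st(); im,d,p=look("wrist","w1"); np.savez("w1.npz",im=im,d=d,p=p)
spots("wrist",["jig","jig_bed","tray","offcut_white","offcut_orange","offcut_plate"])
E
```

```text
t 2.4 tcp [ 0.4061 -0.3228  0.3946] yaxis [ 0.382 -0.924  0.001] z [ 0.001 -0.001 -1.   ] F [-0.82 -0.03  0.67] w 85.1 g 0.0 j6 [0.   1.41 0.31]
wrist jig [([0.5, -0.27, -0.003], 0.77)]
wrist jig_bed [([0.502, -0.277, 0.04], 0.85)]
wrist tray [([0.489, -0.448, 0.004], 0.89)]
wrist offcut_white [([0.498, -0.286, 0.045], 0.65)]
wrist offcut_orange [([0.499, -0.322, 0.04], 0.95)]
wrist offcut_plate [([0.494, -0.36, 0.043], 0.81)]
```

View pics/w1.png

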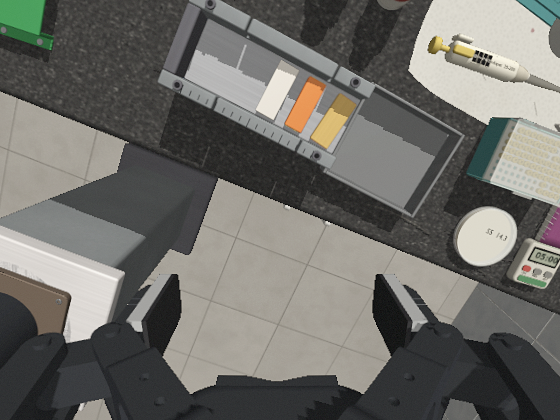

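The jig is in full view. White is at (277,90), orange at (305,105), plate at (333,122), and the end stop is at the left. I'll measure its yaw and go on to the sleeve and brush.

Call:
apply_moves(
  series=[
    {"xyz": [0.1,0.4,0],"spin": 0.11,"hand": 85},
    {"xyz": [0.2,0.8,0],"spin": 0.22,"hand": 85},
    {"xyz": [0.3,1,0],"spin": 0.33,"hand": 85},
    {"xyz": [0.3,1,0],"spin": 0.375,"hand": 85},
  ],
)

```text
time: 3.25
tool_pos: [0.4516, -0.1731, 0.394]
orientation: [-0.0, 0.881, 0.472, 0.0]
wrist_force: [-0.2, -0.4, 0.4]
width: 0.992
grasp_force: 0.0
```

Call:
apply_moves(
  series=[
    {"xyz": [0,0.4,0],"spin": 0.11,"hand": 85},
    {"xyz": [0,0.8,0],"spin": 0.22,"hand": 85},
    {"xyz": [0,1,0],"spin": 0.33,"hand": 85},
    {"xyz": [0,1,0],"spin": 0.375,"hand": 85},
    {"xyz": [0,1,0],"spin": 0.375,"hand": 85},
  ],
)

```text
time: 3.88
tool_pos: [0.4511, -0.0246, 0.3939]
orientation: [-0.0, 0.709, 0.705, -0.0]
wrist_force: [0.1, 0.1, 0.7]
width: 0.997
grasp_force: 0.0
```

```bash
python3 - <<'E'
from h import *
w=np.load("w1.npz"); p=w["p"]; d=w["d"]
def rect(m):
    q=p[m][:,:2].astype(np.float32); r=cv2.minAreaRect(q); print(np.round(r[0],4),np.round(r[1],4),np.round(r[2],2),np.median(p[m][:,2]),m.sum())
x,y,z=p[...,0],p[...,1],p[...,2]
box=(d>0)&(x>.42)&(x<.58)
rect(box&(abs(z-.081)<.006)&(y>-.42)&(y<-.13))
rect(box&(abs(z-.038)<.006)&(y>-.56)&(y<-.38))
hsv=cv2.cvtColor(w["im"],cv2.COLOR_RGB2HSV)
bed=box&(abs(z-.045)<.006)&(y<-.19)&(y>-.26); print("bed",np.median(z[bed]))
rect(box&(hsv[...,0]<14)&(hsv[...,1]>150)&(hsv[...,2]>120)&(y<-.27)&(y>-.4)&(z>.06))
rect(box&(hsv[...,1]<60)&(hsv[...,2]>190)&(y<-.25)&(y>-.32)&(z>.06))
st(); im,d,p=look("wrist","w2"); np.savez("w2.npz",im=im,d=d,p=p)
spots("wrist",["sleeve","brush","brush_guard","pen"])
E
```

```text
[ 0.5007 -0.2719] [0.2153 0.1048] 85.91 0.08221421628652525 7071
[ 0.488  -0.4508] [0.1411 0.1238] 85.79 0.03868485541595654 1474
bed 0.046365765802143244
[ 0.4969 -0.3206] [0.0216 0.059 ] 84.23 0.0683328627335725 996
[ 0.4957 -0.285 ] [0.0234 0.0536] 83.89 0.06629383788498633 1002
t 3.88 tcp [ 0.4511 -0.0246  0.3939] yaxis [ 1.    -0.005 -0.   ] z [-0. -0. -1.] F [0.09 0.14 0.72] w 85.1 g 0.0 j6 [-0.    1.44 -0.28]
wrist sleeve [([0.486, 0.049, -0.001], 0.72)]
wrist brush []
wrist brush_guard []
wrist pen [([0.568, -0.016, 0.002], 0.69), ([0.498, -0.323, 0.041], 0.66)]
```

View pics/w2.png

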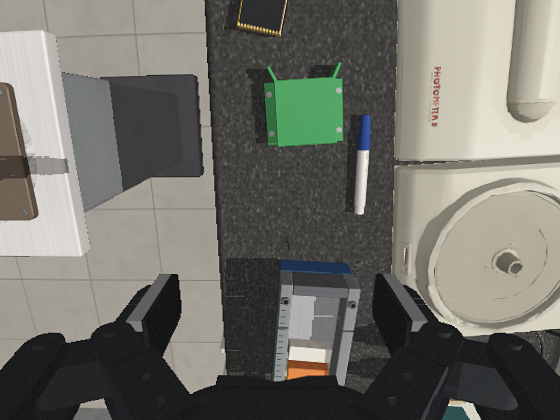

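This shows the sleeve with its flared mouth toward +y, with lips at (272,72) and (336,70). The pen lies beside it and the brush head tip is at the top (262,15). On to the brush.

Call:
apply_moves(
  series=[
    {"xyz": [-0.1,0.4,0],"spin": 0,"hand": 85},
    {"xyz": [-0.1,0.8,0],"spin": 0,"hand": 85},
    {"xyz": [-0.1,1,0],"spin": 0,"hand": 85},
    {"xyz": [-0.1,1,0],"spin": 0,"hand": 85},
  ],
)

```text
time: 4.62
tool_pos: [0.4358, 0.1266, 0.3939]
orientation: [-0.0, 0.708, 0.707, -0.0]
wrist_force: [0.0, -0.7, 0.3]
width: 0.997
grasp_force: 0.0
```

```bash
python3 - <<'E'
from h import *
w=np.load("w2.npz"); p=w["p"]; d=w["d"]
def rect(m,p):
    q=p[m][:,:2].astype(np.float32); r=cv2.minAreaRect(q); print(np.round(r[0],4),np.round(r[1],4),np.round(r[2],2),"z",np.round(np.percentile(p[m][:,2],[5,50,95]),4),m.sum())
hsv=cv2.cvtColor(w["im"],cv2.COLOR_RGB2HSV)
g=(d>0)&(hsv[...,0]>45)&(hsv[...,0]<80)&(hsv[...,1]>120)&(p[...,1]>-.02)&(p[...,1]<.15)
rect(g&(abs(p[...,2]-.03)<.006),p)
st(); im,d,p=look("wrist","w3"); np.savez("w3.npz",im=im,d=d,p=p)
spots("wrist",["sleeve","brush","brush_guard"])
hsv=cv2.cvtColor(im,cv2.COLOR_RGB2HSV); H,S,V=cv2.split(hsv)
x,y,z=p[...,0],p[...,1],p[...,2]
reg=(d>0)&(y>.12)&(y<.42)&(x>.38)&(x<.55)
rect(reg&((H<5)|(H>172))&(S>150),p)
rect(reg&(H>6)&(H<25)&(S>80)&(z>.02)&(y>.23),p)
rect(reg&(z>.009)&(y<.225),p)
E
```

```text
[0.4884 0.0585] [0.0889 0.0957] 3.76 z [0.0297 0.0313 0.0328] 4077
t 4.62 tcp [0.4358 0.1266 0.3939] yaxis [ 1.    -0.001 -0.   ] z [-0.  0. -1.] F [ 0.04 -0.71  0.29] w 85.1 g 0.0 j6 [0.   1.44 0.06]
wrist sleeve [([0.488, 0.051, -0.003], 0.8)]
wrist brush [([0.461, 0.289, 0.003], 0.68)]
wrist brush_guard [([0.447, 0.233, 0.002], 0.77)]
[0.4489 0.2376] [0.0108 0.0569] 78.04 z [0.0204 0.0384 0.0402] 346
[0.46   0.2855] [0.0952 0.0264] 78.08 z [0.0232 0.0269 0.0287] 1725
[0.4456 0.1725] [0.105  0.1311] 90.0 z [0.0209 0.3961 0.4126] 36229
```

View pics/w3.png

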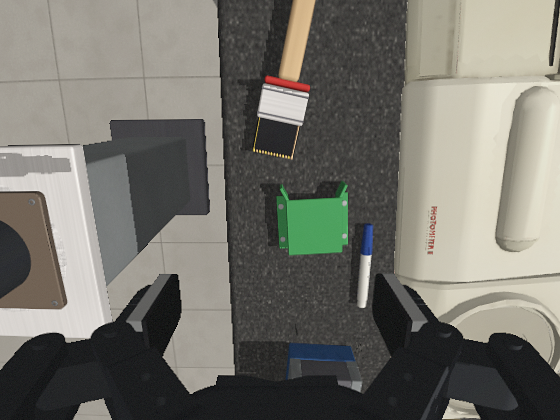

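```bash
python3 - <<'E'
from h import *
w=np.load("w3.npz"); p=w["p"]; d=w["d"]
o=np.array([.4601,.2904]); a=np.radians(-101.96); ux=np.array([np.cos(a),np.sin(a)])
r=p[...,:2]-o; X=r@ux; Y=r@np.array([-ux[1],ux[0]]); z=p[...,2]
for lo in range(100,165,5):
    m=(d>0)&(abs(Y)<.02)&(X>lo/1000)&(X<lo/1000+.005)&(z<.1); print(lo,np.round(np.median(z[m])*1000,1),end=" | ")
print()
im,dd,q=look("scene","s1"); x,y,z=q[...,0],q[...,1],q[...,2]
for ylo in np.arange(.26,.46,.03):
  print(round(ylo,2),[int(1000*np.max(z[(dd>0)&(abs(x-xl-.015)<.015)&(abs(y-ylo-.015)<.015)&(z<.7)],initial=-.1)) for xl in np.arange(.35,.66,.03)])
E
```

```text
100 19.9 | 105 19.4 | 110 19.5 | 115 19.5 | 120 19.4 | 125 19.3 | 130 19.3 | 135 19.4 | 140 18.8 | 145 1.5 | 150 1.2 | 155 1.2 | 160 1.3 | 
0.26 [4, 4, 23, 30, 26, 4, 5, 67, 645, 645, 89]
0.29 [3, 4, 5, 30, 29, 4, 4, 67, 646, 646, 89]
0.32 [3, 3, 4, 29, 29, 4, 5, 69, 647, 647, 89]
0.35 [3, 4, 3, 28, 28, 3, 26, 27, 648, 648, 5]
0.38 [84, 96, 95, 95, 96, 96, 95, 93, 649, 649, 3]
0.41 [87, 95, 95, 95, 97, 198, 243, 276, 575, 580, -100]
0.44 [95, 95, 96, 95, 95, 203, 241, 282, 322, 362, 382]
```

The bristle tip lies at about x=143 mm, so about 85 mm ahead of the guard. A box stands beyond y=0.38, so I'll grip at brush x≈−28.

Call:
apply_moves(
  series=[
    {"xyz": [0.1,0.4,-0.3],"spin": -0.07,"hand": 85},
    {"xyz": [0.2,0.8,-0.6],"spin": -0.133,"hand": 85},
    {"xyz": [0.2,1,-0.8],"spin": -0.133,"hand": 85},
    {"xyz": [0.2,1,-0.8],"spin": -0.133,"hand": 85},
  ],
)

```text
time: 5.38
tool_pos: [0.4646, 0.2759, 0.2694]
orientation: [-0.001, 0.778, 0.629, -0.004]
wrist_force: [0.4, -1.4, -0.5]
width: 0.992
grasp_force: 0.0
```

Call:
apply_moves(
  series=[
    {"xyz": [0,0.275,0],"spin": 0,"hand": 85},
    {"xyz": [0,0.275,-0.3],"spin": 0,"hand": 85},
    {"xyz": [0,0.275,-0.6],"spin": 0,"hand": 85},
    {"xyz": [0,0.275,-0.9],"spin": 0,"hand": 85},
    {"xyz": [0,0.275,-1.0],"spin": 0,"hand": 85},
    {"xyz": [0,0.275,-1.0],"spin": 0,"hand": 85},
  ],
)

```text
time: 6.12
tool_pos: [0.4665, 0.3159, 0.1242]
orientation: [0.0, 0.779, 0.628, -0.0]
wrist_force: [0.7, -0.0, 0.9]
width: 0.996
grasp_force: 0.0
```

```bash
python3 -c "from h import *; st()"
```

```text
t 6.12 tcp [0.4665 0.3159 0.1242] yaxis [ 0.977 -0.212 -0.   ] z [-0. -0. -1.] F [ 0.68 -0.04  0.88] w 85.0 g 0.0 j6 [-0.    0.91  0.63]
```

Call:
apply_moves(
  series=[
    {"xyz": [0,0,-0.2],"spin": 0,"hand": 85},
    {"xyz": [0,0,-0.31],"spin": 0,"hand": 85},
    {"xyz": [0,0,-0.31],"spin": 0,"hand": 60},
    {"xyz": [0,0,-0.31],"spin": 0,"hand": 30},
    {"xyz": [0,0,-0.31],"spin": 0,"hand": 20},
    {"xyz": [0,0,-0.31],"spin": 0,"hand": 20},
    {"xyz": [0,0,-0.31],"spin": 0,"hand": 20},
    {"xyz": [0,0,-0.31],"spin": 0,"hand": 20},
  ],
  newtons=20,
)

```text
time: 7.12
tool_pos: [0.4666, 0.317, 0.0786]
orientation: [0.0, 0.778, 0.628, 0.001]
wrist_force: [-0.1, -1.2, 4.7]
width: 0.3
grasp_force: 22.5
```

Call:
apply_moves(
  series=[
    {"xyz": [0,0,0.2],"spin": 0,"hand": 20},
    {"xyz": [0,0,0.5],"spin": 0,"hand": 20},
    {"xyz": [0,0,0.8],"spin": 0,"hand": 20},
    {"xyz": [0,0,1],"spin": 0,"hand": 20},
    {"xyz": [0,0,1],"spin": 0,"hand": 20},
  ],
)

```text
time: 7.75
tool_pos: [0.4669, 0.3172, 0.2297]
orientation: [0.001, 0.778, 0.628, 0.003]
wrist_force: [0.0, -0.8, -2.2]
width: 0.299
grasp_force: 21.5
```

```bash
python3 - <<'E'
from h import *
st(); im,d,p=look("scene","s2"); np.savez("s2.npz",im=im,d=d,p=p); spots("scene",["brush","brush_guard"])
cv2.imwrite("pics/s2c.png",cv2.resize(im[170:340,60:300,::-1],None,fx=3,fy=3))
E
```

```text
t 7.75 tcp [0.4669 0.3172 0.2297] yaxis [ 0.977 -0.211  0.004] z [ 0.005  0.002 -1.   ] F [ 0.04 -0.79 -2.24] w 25.6 g 21.5 j6 [0.   1.1  0.63]
scene brush [([0.458, 0.286, 0.152], 0.98)]
scene brush_guard [([0.45, 0.234, 0.145], 0.97)]
```

View pics/s2c.png

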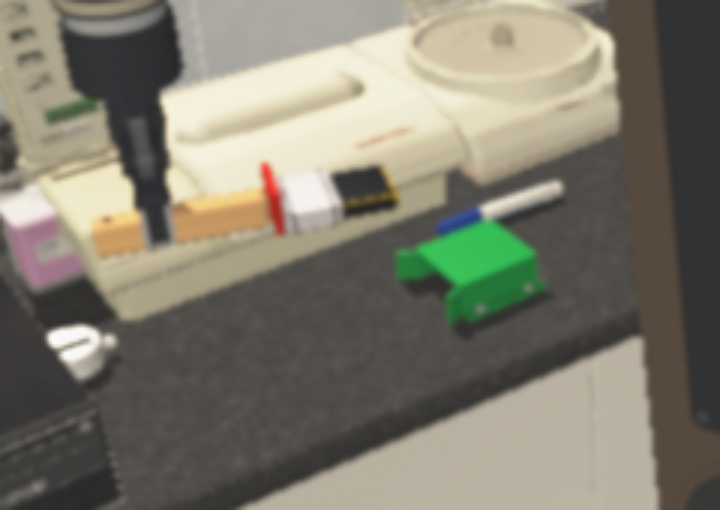

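The brush holds level at 20 N with no droop, so it has to be pitched head-down against something. Plan: put the bristle tip about 18 mm under the sleeve's roof edge, then raise the gripper along an arc so that it pivots in the pads. First I'll refine the sleeve pose.

```bash
python3 - <<'E'
from h import *
for f in ("w2","w3"):
    w=np.load(f+".npz"); p=w["p"]; d=w["d"]; hsv=cv2.cvtColor(w["im"],cv2.COLOR_RGB2HSV)
    g=(d>0)&(hsv[...,0]>45)&(hsv[...,0]<80)&(hsv[...,1]>120)&(p[...,1]>-.02)&(p[...,1]<.15)&(abs(p[...,2]-.031)<.005)
    g=cv2.morphologyEx(g.astype(np.uint8),cv2.MORPH_OPEN,np.ones((15,15)))>0
    r=cv2.minAreaRect(p[g][:,:2].astype(np.float32)); print(np.round(r[0],4),np.round(r[1],4),round(r[2],2),np.round(np.median(p[g][:,2]),4))
E
```

```text
[0.4879 0.0503] [0.0745 0.0785] 3.46 0.0314
[0.4878 0.0512] [0.0728 0.0794] 3.19 0.0312
```

Call:
apply_moves(
  series=[
    {"xyz": [0.04,-0.1,-0.2],"spin": 0.1,"hand": 20},
    {"xyz": [0.04,-0.1,-0.5],"spin": 0.173,"hand": 20},
    {"xyz": [0.04,-0.1,-0.8],"spin": 0.173,"hand": 20},
    {"xyz": [0.04,-0.1,-0.985],"spin": 0.173,"hand": 20},
    {"xyz": [0.04,-0.1,-0.985],"spin": 0.173,"hand": 20},
    {"xyz": [0.05,-0.25,-0.985],"spin": 0.173,"hand": 20},
    {"xyz": [0.06,-0.4,-0.985],"spin": 0.173,"hand": 20},
    {"xyz": [0.065,-0.5,-0.985],"spin": 0.173,"hand": 20},
    {"xyz": [0.065,-0.5,-0.985],"spin": 0.173,"hand": 20},
  ],
)

```text
time: 9.02
tool_pos: [0.4752, 0.2408, 0.0789]
orientation: [-0.0, 0.687, 0.727, -0.001]
wrist_force: [0.3, 0.1, -1.7]
width: 0.304
grasp_force: 25.8
```

```bash
python3 - <<'E'
from h import *
st(); im,d,p=look("scene","s3"); spots("scene",["brush","brush_guard"])
cv2.imwrite("pics/s3c.png",cv2.resize(im[170:340,60:300,::-1],None,fx=3,fy=3))
E
```

```text
t 9.03 tcp [0.4752 0.2408 0.0789] yaxis [ 0.998  0.057 -0.002] z [-0.002 -0.    -1.   ] F [ 0.26  0.13 -1.68] w 26.0 g 25.8 j6 [0.   0.81 0.22]
scene brush [([0.469, 0.207, 0.004], 0.83)]
scene brush_guard [([0.48, 0.156, 0.004], 0.85)]
```

View pics/s3c.png

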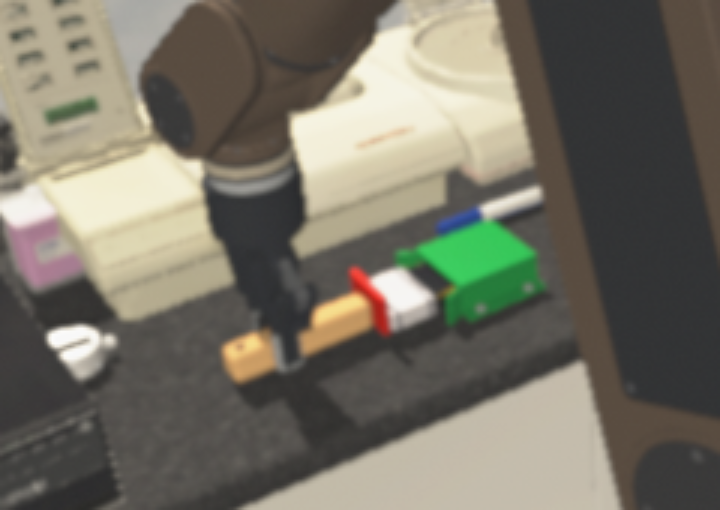

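The tip is under the roof at (450,290). Now the pivot arc.

Call:
apply_moves(
  series=[
    {"xyz": [0,0,0.1],"spin": 0,"hand": 20},
    {"xyz": [0,-0.007,0.21],"spin": 0,"hand": 20},
    {"xyz": [0,-0.025,0.3],"spin": 0,"hand": 20},
    {"xyz": [0.003,-0.047,0.383],"spin": 0,"hand": 20},
    {"xyz": [0.007,-0.12,0.547],"spin": 0,"hand": 20},
    {"xyz": [0.013,-0.22,0.693],"spin": 0,"hand": 20},
    {"xyz": [0.02,-0.34,0.82],"spin": 0,"hand": 20},
    {"xyz": [0.028,-0.487,0.927],"spin": 0,"hand": 20},
    {"xyz": [0.035,-0.597,0.985],"spin": 0,"hand": 20},
    {"xyz": [0.035,-0.597,0.985],"spin": 0,"hand": 20},
  ],
)

```text
time: 10.42
tool_pos: [0.4813, 0.1512, 0.2284]
orientation: [0.001, 0.686, 0.727, 0.001]
wrist_force: [0.4, 0.3, -1.1]
width: 0.304
grasp_force: 29.5
```

```bash
python3 - <<'E'
from h import *
st(); im,d,p=look("scene","s4"); spots("scene",["brush","brush_guard"])
cv2.imwrite("pics/s4c.png",cv2.resize(im[170:340,60:300,::-1],None,fx=3,fy=3))
E
```

```text
t 10.43 tcp [0.4813 0.1512 0.2284] yaxis [0.998 0.057 0.002] z [ 0.002 -0.    -1.   ] F [ 0.38  0.3  -1.12] w 25.9 g 29.5 j6 [-0.    1.1   0.05]
scene brush [([0.476, 0.16, 0.138], 0.7)]
scene brush_guard [([0.48, 0.136, 0.08], 0.66)]
```

View pics/s4c.png

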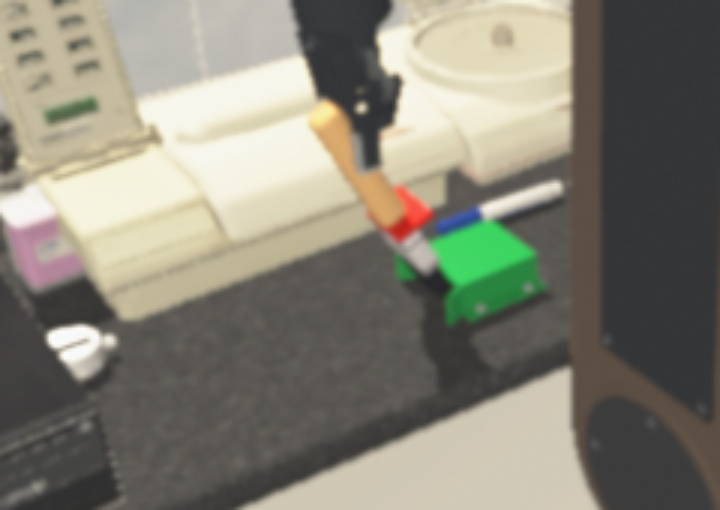

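The brush is pitched about 67° head-down (guard at (400,215), tip under the roof). I'll firm the grip, withdraw, lift, and carry it over the jig.

Call:
apply_moves(
  series=[
    {"xyz": [0,0,0],"spin": 0,"hand": 20},
    {"xyz": [0,0,0],"spin": 0,"hand": 20},
    {"xyz": [-0.01,0.15,0.0],"spin": 0,"hand": 20},
    {"xyz": [-0.02,0.3,0],"spin": 0,"hand": 20},
    {"xyz": [-0.02,0.36,0.05],"spin": 0,"hand": 20},
    {"xyz": [-0.02,0.36,0.4],"spin": 0,"hand": 20},
    {"xyz": [-0.02,0.36,0.75],"spin": 0,"hand": 20},
    {"xyz": [0.0,0.1,0.8],"spin": 0,"hand": 20},
    {"xyz": [0.04,-0.25,0.8],"spin": -0.04,"hand": 20},
    {"xyz": [0.08,-0.6,0.8],"spin": -0.082,"hand": 20},
    {"xyz": [0.1,-0.9,0.8],"spin": -0.082,"hand": 20},
    {"xyz": [0.1,-1,0.8],"spin": -0.082,"hand": 20},
  ],
  newtons=120,
)

```text
time: 12.08
tool_pos: [0.496, -0.0002, 0.3479]
orientation: [0.0, 0.732, 0.681, -0.0]
wrist_force: [-0.0, 0.5, -1.1]
width: 0.288
grasp_force: 118.1
```

Call:
apply_moves(
  series=[
    {"xyz": [0.03,-0.3,0],"spin": 0,"hand": 20},
    {"xyz": [0.06,-0.6,0],"spin": 0,"hand": 20},
    {"xyz": [0.08,-0.9,0],"spin": 0,"hand": 20},
    {"xyz": [0.08,-1,0],"spin": 0,"hand": 20},
    {"xyz": [0.08,-1,0],"spin": 0,"hand": 20},
  ],
)

```text
time: 12.7
tool_pos: [0.5079, -0.148, 0.3474]
orientation: [-0.0, 0.732, 0.682, 0.0]
wrist_force: [0.4, -0.0, -1.6]
width: 0.282
grasp_force: 118.1
```

```bash
python3 - <<'E'
from h import *
st(); im,d,p=look("scene","s5"); spots("scene",["brush","brush_guard"]); look("side","d5"); spots("side",["brush","brush_guard"]); st()
E
```

```text
t 12.7 tcp [ 0.5079 -0.148   0.3474] yaxis [ 0.997 -0.071 -0.   ] z [-0.     0.001 -1.   ] F [ 0.4  -0.01 -1.61] w 24.1 g 118.1 j6 [ 0.    1.33 -0.4 ]
scene brush []
scene brush_guard [([0.505, -0.161, 0.2], 0.62)]
side brush [([0.509, -0.136, 0.258], 0.57)]
side brush_guard [([0.506, -0.163, 0.204], 0.89), ([0.666, -0.373, -0.0], 0.43)]
t 13.0 tcp [ 0.5079 -0.1467  0.3475] yaxis [ 0.998 -0.068  0.   ] z [ 0.  0. -1.] F [ 0.35 -0.27 -2.31] w 24.0 g 118.1 j6 [ 0.    1.33 -0.41]
```

Call:
apply_moves(
  series=[
    {"xyz": [0,-0.165,0],"spin": 0,"hand": 20},
    {"xyz": [0,-0.165,-0.15],"spin": 0,"hand": 20},
    {"xyz": [0,-0.165,-0.32],"spin": 0,"hand": 20},
    {"xyz": [0,-0.165,-0.44],"spin": 0,"hand": 20},
    {"xyz": [0,-0.165,-0.46],"spin": 0,"hand": 20},
    {"xyz": [0,-0.165,-0.48],"spin": 0,"hand": 20},
    {"xyz": [0,-0.165,-0.48],"spin": 0,"hand": 20},
    {"xyz": [0,-0.165,-0.48],"spin": 0,"hand": 20},
  ],
)

```text
time: 14.0
tool_pos: [0.5082, -0.1728, 0.2763]
orientation: [0.001, 0.731, 0.682, 0.0]
wrist_force: [-1.8, -0.0, -1.9]
width: 0.282
grasp_force: 118.1
```

Call:
apply_moves(
  series=[
    {"xyz": [0,0,-0.01],"spin": 0,"hand": 20},
    {"xyz": [0,0,-0.02],"spin": 0,"hand": 20},
    {"xyz": [0,0,-0.02],"spin": 0,"hand": 20},
  ],
)

```text
time: 14.38
tool_pos: [0.5078, -0.1726, 0.2722]
orientation: [-0.0, 0.731, 0.682, -0.0]
wrist_force: [0.4, -0.3, -1.2]
width: 0.283
grasp_force: 118.1
```

```bash
python3 - <<'E'
from h import *
st(); im,d,p=look("side","d6"); 
cv2.imwrite("pics/d6c.png",cv2.resize(im[130:330,150:350,::-1],None,fx=3,fy=3)); spots("side",["brush_guard"]); st()
E
```

```text
t 14.38 tcp [ 0.5078 -0.1726  0.2722] yaxis [ 0.998 -0.07  -0.   ] z [-0.  0. -1.] F [ 0.38 -0.28 -1.21] w 24.1 g 118.1 j6 [ 0.    1.19 -0.45]
side brush_guard [([0.51, -0.192, 0.126], 0.78)]
t 14.47 tcp [ 0.5079 -0.1727  0.2724] yaxis [ 0.998 -0.07  -0.   ] z [-0.  0. -1.] F [ 0.46 -0.25 -1.96] w 24.2 g 118.1 j6 [ 0.    1.19 -0.45]
```

View pics/d6c.png

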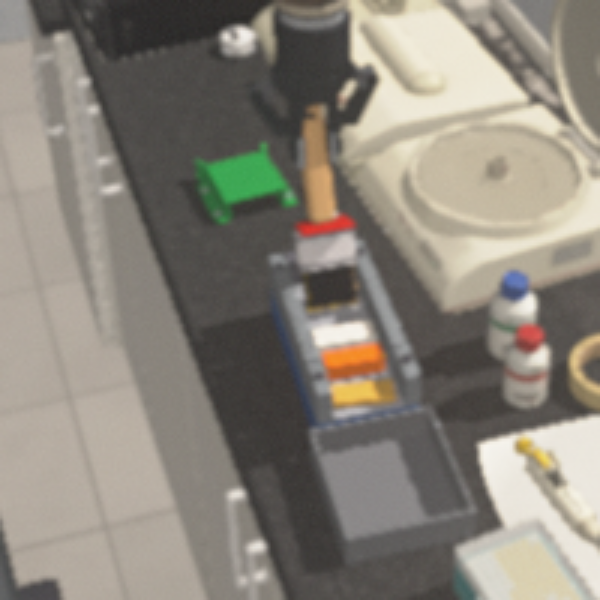

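The head is in the channel at (330,290), clear of the end stop and the white offcut at (340,335). I'll keep feeling down from here.

Call:
apply_moves(
  series=[
    {"xyz": [0,0,-0.01],"spin": 0,"hand": 20},
    {"xyz": [0,0,-0.01],"spin": 0,"hand": 20},
    {"xyz": [0,0,-0.01],"spin": 0,"hand": 20},
  ],
)

```text
time: 14.85
tool_pos: [0.5079, -0.1726, 0.2709]
orientation: [-0.0, 0.731, 0.682, -0.0]
wrist_force: [-0.5, 0.2, -1.6]
width: 0.281
grasp_force: 118.1
```

Call:
apply_moves(
  series=[
    {"xyz": [0,0,-0.01],"spin": 0,"hand": 20},
    {"xyz": [0,0,-0.01],"spin": 0,"hand": 20},
    {"xyz": [0,0,-0.01],"spin": 0,"hand": 20},
  ],
)

```text
time: 15.22
tool_pos: [0.5079, -0.1726, 0.2694]
orientation: [-0.0, 0.731, 0.682, -0.0]
wrist_force: [0.6, -0.6, -0.5]
width: 0.283
grasp_force: 118.1
```

```bash
python3 -c "
from h import *
for i in range(4): arm.capture('side'); st()"
```

```text
t 15.28 tcp [ 0.5079 -0.1727  0.2694] yaxis [ 0.998 -0.07   0.   ] z [ 0. -0. -1.] F [ 0.43 -0.08 -1.99] w 24.4 g 118.1 j6 [-0.    1.18 -0.45]
t 15.32 tcp [ 0.5079 -0.1727  0.2695] yaxis [ 0.998 -0.07   0.   ] z [ 0. -0. -1.] F [-0.75 -0.12 -1.86] w 24.2 g 118.1 j6 [-0.    1.18 -0.45]
t 15.38 tcp [ 0.5079 -0.1727  0.2695] yaxis [ 0.998 -0.07   0.   ] z [ 0. -0. -1.] F [ 0.86 -0.62 -1.7 ] w 24.4 g 118.1 j6 [-0.    1.18 -0.45]
t 15.43 tcp [ 0.5079 -0.1727  0.2695] yaxis [ 0.998 -0.07   0.   ] z [ 0. -0. -1.] F [ 0.08 -0.26 -1.58] w 24.3 g 118.1 j6 [ 0.    1.18 -0.45]
```

Not yet in contact (about −1.7 N is the brush's weight). Continue.

Call:
apply_moves(
  series=[
    {"xyz": [0,0,-0.01],"spin": 0,"hand": 20},
    {"xyz": [0,0,-0.01],"spin": 0,"hand": 20},
    {"xyz": [0,0,-0.01],"spin": 0,"hand": 20},
  ],
)

```text
time: 15.8
tool_pos: [0.5079, -0.1726, 0.2679]
orientation: [-0.0, 0.731, 0.682, -0.0]
wrist_force: [-0.5, -0.6, -2.0]
width: 0.283
grasp_force: 118.1
```

```bash
python3 -c "
from h import *
for i in range(4): arm.capture('side'); st()"
```

```text
t 15.85 tcp [ 0.5079 -0.1727  0.2679] yaxis [ 0.998 -0.07  -0.   ] z [-0.  0. -1.] F [-0.1  -1.16 -2.17] w 24.1 g 118.1 j6 [-0.    1.18 -0.45]
t 15.9 tcp [ 0.5079 -0.1727  0.268 ] yaxis [ 0.998 -0.07   0.   ] z [ 0. -0. -1.] F [-0.07 -1.13 -1.72] w 24.5 g 118.1 j6 [ 0.    1.18 -0.45]
t 15.95 tcp [ 0.5079 -0.1727  0.268 ] yaxis [ 0.998 -0.07   0.   ] z [ 0. -0. -1.] F [-0.21  0.19 -0.4 ] w 24.6 g 118.1 j6 [ 0.    1.18 -0.45]
t 16.0 tcp [ 0.5079 -0.1727  0.2679] yaxis [ 0.998 -0.07   0.   ] z [ 0. -0. -1.] F [-0.16  0.01 -1.28] w 24.5 g 118.1 j6 [-0.    1.18 -0.45]
```

Call:
apply_moves(
  series=[
    {"xyz": [0,0,-0.01],"spin": 0,"hand": 20},
    {"xyz": [0,0,-0.01],"spin": 0,"hand": 20},
    {"xyz": [0,0,-0.01],"spin": 0,"hand": 20},
  ],
)

```text
time: 16.38
tool_pos: [0.5079, -0.1726, 0.2664]
orientation: [-0.0, 0.731, 0.682, -0.0]
wrist_force: [0.3, 0.2, -2.1]
width: 0.285
grasp_force: 118.1
```

```bash
python3 -c "
from h import *
for i in range(4): arm.capture('side'); st()"
```

```text
t 16.43 tcp [ 0.5079 -0.1726  0.2664] yaxis [ 0.998 -0.07   0.   ] z [ 0. -0. -1.] F [ 0.34  0.22 -1.45] w 24.4 g 118.1 j6 [ 0.    1.17 -0.45]
t 16.48 tcp [ 0.5079 -0.1727  0.2665] yaxis [ 0.998 -0.07   0.   ] z [ 0. -0. -1.] F [ 0.1  -0.25 -0.89] w 24.0 g 118.1 j6 [ 0.    1.17 -0.45]
t 16.52 tcp [ 0.5079 -0.1726  0.2665] yaxis [ 0.998 -0.07   0.   ] z [ 0. -0. -1.] F [ 0.42 -0.03 -1.48] w 24.0 g 118.1 j6 [-0.    1.17 -0.45]
t 16.57 tcp [ 0.5079 -0.1727  0.2664] yaxis [ 0.998 -0.07   0.   ] z [ 0. -0. -1.] F [ 0.28 -0.99 -1.78] w 24.1 g 118.1 j6 [-0.    1.17 -0.45]
```

Call:
apply_moves(
  series=[
    {"xyz": [0,0,-0.01],"spin": 0,"hand": 20},
    {"xyz": [0,0,-0.01],"spin": 0,"hand": 20},
    {"xyz": [0,0,-0.01],"spin": 0,"hand": 20},
  ],
)

```text
time: 16.95
tool_pos: [0.508, -0.1727, 0.2653]
orientation: [0.0, 0.731, 0.682, 0.0]
wrist_force: [0.5, 0.3, 0.6]
width: 0.285
grasp_force: 118.1
```

```bash
python3 -c "
from h import *
F=[]
for i in range(6): arm.capture('side'); F.append(np.r_[arm.state()['wrist_force'],arm.state()['torque']])
print(np.mean(F,0).round(2)); st()"
```

```text
[-0.    0.69  0.06  0.02  0.01  0.02]
t 17.25 tcp [ 0.508  -0.1727  0.2651] yaxis [ 0.998 -0.07   0.   ] z [ 0. -0. -1.] F [ 0.12  0.57 -0.42] w 24.2 g 118.1 j6 [ 0.    1.17 -0.45]
```

Call:
apply_moves(
  series=[
    {"xyz": [0,0,-0.01],"spin": 0,"hand": 20},
    {"xyz": [0,0,-0.01],"spin": 0,"hand": 20},
    {"xyz": [0,0,-0.01],"spin": 0,"hand": 20},
  ],
)

```text
time: 17.62
tool_pos: [0.508, -0.1728, 0.2637]
orientation: [0.0, 0.731, 0.682, 0.0]
wrist_force: [0.4, 0.6, 0.6]
width: 0.283
grasp_force: 118.1
```

```bash
python3 -c "
from h import *
F=[]
for i in range(6): arm.capture('side'); F.append(np.r_[arm.state()['wrist_force'],arm.state()['torque']])
print(np.mean(F,0).round(2)); st(); spots('side',['brush_guard'])"
```

```text
[-0.04  0.07  1.56 -0.1  -0.    0.02]
t 17.93 tcp [ 0.508  -0.1727  0.2636] yaxis [ 0.998 -0.07   0.   ] z [ 0. -0. -1.] F [0.11 0.04 2.39] w 24.2 g 118.1 j6 [-0.    1.17 -0.45]
side brush_guard [([0.509, -0.19, 0.119], 0.91), ([0.482, 0.053, -0.002], 0.37)]
```

Contact starts at about z=0.2664, with 3.3 N at 0.2636. I'll ease up 1 mm and sweep.

Call:
apply_moves(
  series=[
    {"xyz": [0,0,0.007],"spin": 0,"hand": 20},
    {"xyz": [-0.006,-0.08,0.007],"spin": 0,"hand": 20},
    {"xyz": [-0.011,-0.16,0.007],"spin": 0,"hand": 20},
    {"xyz": [-0.017,-0.24,0.007],"spin": 0,"hand": 20},
    {"xyz": [-0.023,-0.32,0.007],"spin": 0,"hand": 20},
    {"xyz": [-0.028,-0.4,0.007],"spin": 0,"hand": 20},
    {"xyz": [-0.034,-0.48,0.007],"spin": 0,"hand": 20},
    {"xyz": [-0.04,-0.56,0.007],"spin": 0,"hand": 20},
    {"xyz": [-0.04,-0.56,0.007],"spin": 0,"hand": 20},
  ],
)

```text
time: 19.1
tool_pos: [0.5018, -0.2579, 0.2645]
orientation: [0.001, 0.732, 0.682, -0.001]
wrist_force: [-0.2, 0.2, 0.5]
width: 0.284
grasp_force: 118.3
```

```bash
python3 - <<'E'
from h import *
st(); im,d,p=look("side","d7"); spots("side",["brush_guard","offcut_white","offcut_orange","offcut_plate"]); st()
cv2.imwrite("pics/d7c.png",cv2.resize(im[130:330,150:350,::-1],None,fx=3,fy=3))
E
```

```text
t 19.1 tcp [ 0.5018 -0.2579  0.2645] yaxis [ 0.998 -0.071 -0.   ] z [-0.    -0.002 -1.   ] F [-0.22  0.22  0.54] w 24.3 g 118.3 j6 [-0.    1.17 -0.58]
side brush_guard [([0.503, -0.276, 0.121], 0.92)]
side offcut_white [([0.496, -0.338, 0.045], 0.64)]
side offcut_orange [([0.499, -0.281, 0.036], 0.75), ([0.495, -0.36, 0.05], 0.62)]
side offcut_plate [([0.489, -0.386, 0.03], 0.74)]
t 19.35 tcp [ 0.5019 -0.2569  0.2647] yaxis [ 0.998 -0.069  0.   ] z [-0.    -0.002 -1.   ] F [-0.48 -0.87  0.58] w 24.5 g 118.3 j6 [-0.    1.17 -0.58]
```

The offcuts move as one row, with the plate already at the edge. Continue.

Call:
apply_moves(
  series=[
    {"xyz": [-0.005,-0.07,0],"spin": 0,"hand": 20},
    {"xyz": [-0.01,-0.14,0],"spin": 0,"hand": 20},
    {"xyz": [-0.015,-0.21,0],"spin": 0,"hand": 20},
    {"xyz": [-0.02,-0.28,0],"spin": 0,"hand": 20},
    {"xyz": [-0.025,-0.35,0],"spin": 0,"hand": 20},
    {"xyz": [-0.03,-0.42,0.005],"spin": 0,"hand": 20},
    {"xyz": [-0.035,-0.49,0.01],"spin": 0,"hand": 20},
    {"xyz": [-0.037,-0.52,0.01],"spin": 0,"hand": 20},
    {"xyz": [-0.037,-0.52,0.01],"spin": 0,"hand": 20},
  ],
)

```text
time: 20.48
tool_pos: [0.4961, -0.335, 0.2655]
orientation: [-0.0, 0.732, 0.682, -0.0]
wrist_force: [-0.2, 0.5, -1.0]
width: 0.289
grasp_force: 118.3
```

```bash
python3 - <<'E'
from h import *
st(); im,d,p=look("side","d8"); spots("side",["brush_guard","offcut_white","offcut_orange","offcut_plate"]); st()
cv2.imwrite("pics/d8c.png",cv2.resize(im[130:330,150:350,::-1],None,fx=3,fy=3))
E
```

```text
t 20.48 tcp [ 0.4961 -0.335   0.2655] yaxis [ 0.998 -0.07  -0.001] z [-0.001  0.    -1.   ] F [-0.17  0.47 -1.04] w 24.6 g 118.3 j6 [-0.    1.18 -0.69]
side brush_guard [([0.497, -0.352, 0.122], 0.59)]
side offcut_white [([0.49, -0.405, 0.015], 0.78)]
side offcut_orange [([0.487, -0.445, 0.029], 0.61)]
side offcut_plate [([0.493, -0.407, 0.011], 0.49)]
t 20.73 tcp [ 0.4964 -0.3343  0.2659] yaxis [ 0.998 -0.069 -0.   ] z [-0.  0. -1.] F [ 0.41  0.52 -1.19] w 24.2 g 118.3 j6 [-0.    1.18 -0.69]
```

View pics/d8c.png

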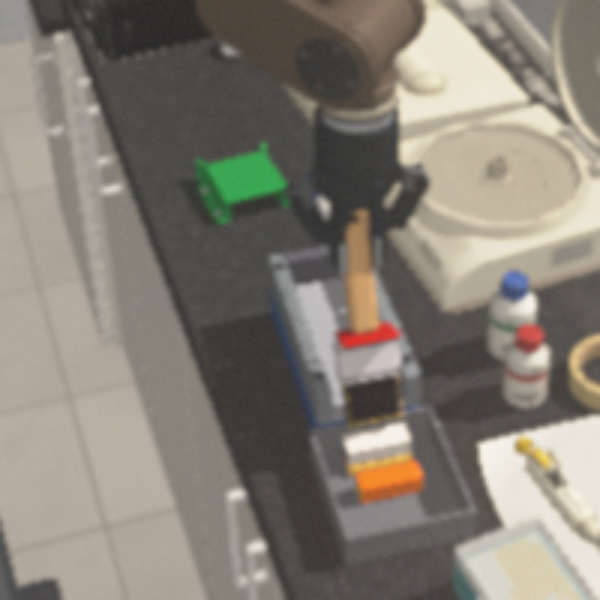

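All three offcuts lie in the tray: white at (380,440), brass behind it, and orange at (390,480). Now lift. I'll pivot the brush back to level by hanging the head over the jig's end stop and lowering the handle behind it.

Call:
apply_moves(
  series=[
    {"xyz": [0,0,0.25],"spin": 0,"hand": 20},
    {"xyz": [0,0,0.55],"spin": 0,"hand": 20},
    {"xyz": [0.02,0.3,0.55],"spin": 0,"hand": 20},
    {"xyz": [0.04,0.6,0.55],"spin": 0,"hand": 20},
    {"xyz": [0.071,0.9,0.55],"spin": 0,"hand": 20},
    {"xyz": [0.071,0.9975,0.55],"spin": 0,"hand": 20},
    {"xyz": [0.071,0.9975,0.55],"spin": 0,"hand": 20},
  ],
)

```text
time: 21.6
tool_pos: [0.507, -0.1844, 0.3487]
orientation: [0.0, 0.731, 0.683, -0.0]
wrist_force: [-0.1, -0.3, -0.7]
width: 0.283
grasp_force: 118.3
```

Call:
apply_moves(
  series=[
    {"xyz": [0.017,0.25,0],"spin": 0,"hand": 20},
    {"xyz": [0.017,0.25,-0.15],"spin": 0,"hand": 20},
    {"xyz": [0.017,0.25,-0.3],"spin": 0,"hand": 20},
    {"xyz": [0.017,0.25,-0.42],"spin": 0,"hand": 20},
    {"xyz": [0.017,0.25,-0.47],"spin": 0,"hand": 20},
    {"xyz": [0.017,0.25,-0.47],"spin": 0,"hand": 20},
  ],
)

```text
time: 22.35
tool_pos: [0.5095, -0.148, 0.2776]
orientation: [-0.0, 0.732, 0.682, -0.0]
wrist_force: [-0.2, 0.5, -1.2]
width: 0.284
grasp_force: 118.3
```

```bash
python3 - <<'E'
from h import *
st(); im,d,p=look("side","d9"); spots("side",["brush_guard"]); spots("side",["offcut_white","offcut_orange","offcut_plate"])
x,y,z=p[...,0],p[...,1],p[...,2]
m=(d>0)&(x>.435)&(x<.54)&(y<-.384)&(y>-.515); print("tray max z",np.percentile(z[m],[50,95,99.5]).round(3)); st()
E
```

```text
t 22.35 tcp [ 0.5095 -0.148   0.2776] yaxis [ 0.998 -0.071 -0.001] z [-0.001  0.    -1.   ] F [-0.2   0.47 -1.21] w 24.2 g 118.3 j6 [-0.   1.2 -0.4]
side brush_guard [([0.51, -0.167, 0.131], 0.89)]
side offcut_white [([0.493, -0.403, 0.015], 0.52)]
side offcut_orange [([0.489, -0.447, 0.032], 0.75), ([0.678, -0.297, 0.003], 0.61)]
side offcut_plate [([0.491, -0.409, 0.013], 0.55)]
tray max z [0.009 0.036 0.042]
t 22.6 tcp [ 0.5099 -0.1477  0.279 ] yaxis [ 0.998 -0.07   0.002] z [ 0.002 -0.001 -1.   ] F [ 0.29  0.77 -2.49] w 24.0 g 118.3 j6 [-0.   1.2 -0.4]
```

The offcuts sit low in the tray. Now the levelling arc with a light grip.

Call:
apply_moves(
  series=[
    {"xyz": [0,0,0],"spin": 0,"hand": 20},
    {"xyz": [0,0,0],"spin": 0,"hand": 20},
    {"xyz": [0.004,0.058,-0.025],"spin": 0,"hand": 20},
    {"xyz": [0.011,0.16,-0.065],"spin": 0,"hand": 20},
    {"xyz": [0.021,0.297,-0.144],"spin": 0,"hand": 20},
    {"xyz": [0.03,0.417,-0.245],"spin": 0,"hand": 20},
    {"xyz": [0.037,0.518,-0.365],"spin": 0,"hand": 20},
    {"xyz": [0.0425,0.597,-0.501],"spin": 0,"hand": 20},
    {"xyz": [0.046,0.651,-0.649],"spin": 0,"hand": 20},
    {"xyz": [0.048,0.67,-0.73],"spin": 0,"hand": 20},
    {"xyz": [0.048,0.678,-0.805],"spin": 0,"hand": 20},
    {"xyz": [0.048,0.678,-0.805],"spin": 0,"hand": 20},
  ],
  newtons=20,
)

```text
time: 24.1
tool_pos: [0.5172, -0.0447, 0.1574]
orientation: [0.0, 0.731, 0.682, 0.001]
wrist_force: [0.9, 1.3, 2.1]
width: 0.28
grasp_force: 104.1
```

```bash
python3 - <<'E'
from h import *
st(); im,d,p=look("side","d10"); spots("side",["brush","brush_guard"]); im2,d,p=look("scene","s10"); spots("scene",["brush","brush_guard"]); st()
a=cv2.resize(im[130:270,170:350,::-1],(520,400)); b=cv2.resize(im2[190:310,150:280,::-1],(280,260)); b=cv2.copyMakeBorder(b,0,140,0,0,0)
cv2.imwrite("pics/c10.png",np.hstack([a,b]))
E
```

```text
t 24.1 tcp [ 0.5172 -0.0447  0.1574] yaxis [ 0.998 -0.069  0.001] z [ 0.001  0.001 -1.   ] F [0.87 1.34 2.07] w 23.9 g 104.1 j6 [ 0.    0.96 -0.21]
side brush [([0.514, -0.076, 0.083], 0.7), ([0.486, 0.052, 0.0], 0.23)]
side brush_guard [([0.49, -0.45, -0.003], 0.28)]
scene brush []
scene brush_guard [([0.497, -0.278, 0.039], 0.58)]
t 24.4 tcp [ 0.5168 -0.0458  0.1575] yaxis [ 0.998 -0.07   0.   ] z [ 0.  0. -1.] F [0.01 2.68 2.13] w 24.6 g 103.9 j6 [ 0.    0.96 -0.21]
```

View pics/c10.png

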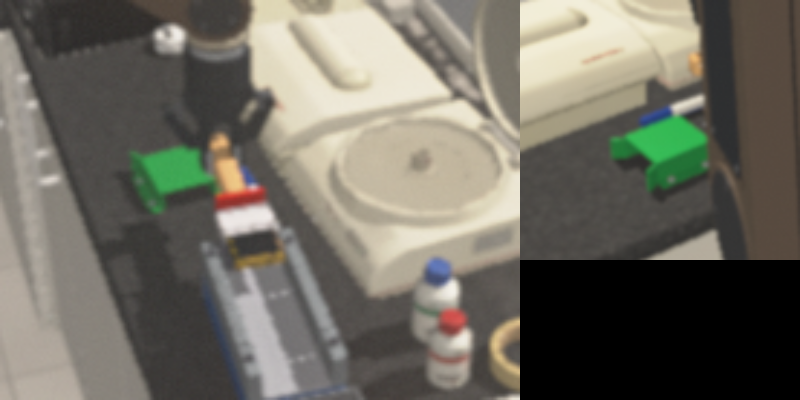

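The brush looks nearly level, resting on the end stop (tip at (258,262)). I'll measure its pitch from depth.

```bash
python3 - <<'E'
from h import *
im,d,p=look("side","d11"); x,y,z=p[...,0],p[...,1],p[...,2]; H,S,V=cv2.split(cv2.cvtColor(im,cv2.COLOR_RGB2HSV))
j=np.array([-.071,-.9975]); xj=(p[...,:2]-[.5172,-.0447])@j; lat=(p[...,:2]-[.5172,-.0447])@np.array([.9975,-.071])
for lo in range(-60,190,10):
    m=(d>0)&(abs(lat)<.011)&(xj*1000>lo)&(xj*1000<lo+10)&(z>.06)&(z<.15)
    if m.sum()>3: print(lo,m.sum(),np.round(np.percentile(z[m],[30,50,70])*1000,1),np.median(np.c_[H[m],S[m],V[m]],0))
E
```

```text
-40 6 [109.  109.4 109.7] [ 16.   93.5 141.5]
-30 7 [110.  110.6 112.6] [ 16. 114. 199.]
-20 10 [109.8 110.7 112.5] [ 16. 120. 218.]
-10 18 [109.9 110.5 111.6] [ 16.  100.5 138.5]
0 11 [107.7 109.5 110.7] [ 16. 112. 147.]
10 16 [109.3 110.2 111.8] [ 16.  115.5 185. ]
20 12 [107.9 108.3 109.3] [ 18.  115.5 233.5]
30 10 [107.9 108.7 109.6] [ 18. 113. 236.]
40 11 [108.5 109.4 110.1] [ 17. 113. 234.]
50 12 [106.  107.6 108.7] [ 18.  113.5 235. ]
60 11 [105.9 107.3 108.8] [ 18. 115. 235.]
80 16 [104.1 113.1 116.3] [  3.  160.  205.5]
90 33 [101.3 107.3 112.6] [  2. 169. 166.]
100 16 [ 99.2 100.1 101.4] [  9.    9.  230.5]
110 11 [ 99.5 100.  101.2] [ 11.   9. 236.]
120 13 [ 99.1  99.4 101.6] [ 10.   9. 233.]
130 22 [96.5 98.5 99.4] [  8.   15.  172.5]
140 15 [95.3 96.4 98.2] [15. 13. 59.]
150 11 [95.6 97.6 98. ] [10. 13. 60.]
160 14 [95.7 96.7 97.9] [17.  9. 59.]
170 31 [86.8 93.1 95.3] [ 19. 118. 132.]
```

It is 2° head-down, nearly flat. Carry it in front of the sleeve mouth, aligned.

Call:
apply_moves(
  series=[
    {"xyz": [0,0,0.2],"spin": 0,"hand": 20},
    {"xyz": [-0.04,0.3,0.2],"spin": 0.04,"hand": 20},
    {"xyz": [-0.08,0.6,0.2],"spin": 0.083,"hand": 20},
    {"xyz": [-0.13,0.9,0.2],"spin": 0.083,"hand": 20},
    {"xyz": [-0.13,1,0.2],"spin": 0.083,"hand": 20},
  ],
  newtons=20,
)

```text
time: 25.08
tool_pos: [0.4956, 0.1058, 0.186]
orientation: [-0.001, 0.685, 0.729, -0.001]
wrist_force: [-0.4, -0.5, -1.0]
width: 0.283
grasp_force: 103.4
```

Call:
apply_moves(
  series=[
    {"xyz": [-0.04,0.3,0],"spin": 0,"hand": 20},
    {"xyz": [-0.08,0.6,0],"spin": 0,"hand": 20},
    {"xyz": [-0.13,0.9,0],"spin": 0,"hand": 20},
    {"xyz": [-0.13,1,0],"spin": 0,"hand": 20},
    {"xyz": [-0.13,1,0],"spin": 0,"hand": 20},
  ],
)

```text
time: 25.7
tool_pos: [0.4778, 0.2541, 0.1867]
orientation: [0.0, 0.685, 0.728, -0.001]
wrist_force: [0.8, -0.9, -2.5]
width: 0.281
grasp_force: 103.4
```

Call:
apply_moves(
  series=[
    {"xyz": [-0.03,0.27,0],"spin": 0,"hand": 20},
    {"xyz": [-0.03,0.27,-0.2],"spin": 0,"hand": 20},
    {"xyz": [-0.03,0.27,-0.45],"spin": 0,"hand": 20},
    {"xyz": [-0.03,0.27,-0.6],"spin": 0,"hand": 20},
    {"xyz": [-0.03,0.27,-0.66],"spin": 0,"hand": 20},
    {"xyz": [-0.03,0.27,-0.66],"spin": 0,"hand": 20},
  ],
)

```text
time: 26.45
tool_pos: [0.4736, 0.2937, 0.088]
orientation: [-0.0, 0.686, 0.728, -0.0]
wrist_force: [-0.2, 0.7, -0.4]
width: 0.279
grasp_force: 103.4
```

```bash
python3 - <<'E'
from h import *
st(); im,d,p=look("scene","s12"); spots("scene",["brush","brush_guard"])
s=np.array([.0593,-.998]); T=arm.state()["tool_pos"][:2]; xj=(p[...,:2]-T)@s; lat=(p[...,:2]-T)@np.array([.998,.0593]); z=p[...,2]
for lo in list(range(-50,185,15)):
    m=(d>0)&(abs(lat)<.011)&(xj*1000>lo)&(xj*1000<lo+15)&(z<.06)
    if m.sum()>3: print(lo,m.sum(),np.round(np.percentile(z[m],[30,50,70])*1000,1))
E
```

```text
t 26.45 tcp [0.4736 0.2937 0.088 ] yaxis [ 0.998  0.059 -0.001] z [-0.001 -0.001 -1.   ] F [-0.17  0.67 -0.38] w 23.8 g 103.4 j6 [-0.    0.84  0.31]
scene brush [([0.473, 0.262, 0.015], 0.79)]
scene brush_guard [([0.487, -0.45, 0.026], 0.48)]
-50 58 [ 0.8  1.6 20.2]
-35 93 [ 2.  30.9 42. ]
-20 77 [ 2.  39.3 42.3]
-5 27 [1.2 2.  3.4]
10 25 [0.3 1.7 2.5]
25 45 [ 1.6  2.9 36.9]
40 60 [ 1.8 36.1 37.8]
55 52 [ 0.5 35.8 37.6]
70 52 [ 1.  35.2 36.9]
85 51 [16.5 35.6 44. ]
100 22 [30.1 30.5 30.6]
115 29 [29.  29.8 30.5]
130 25 [26.6 27.2 27.7]
145 27 [25.5 26.  26.5]
160 26 [25.1 25.7 26.2]
175 9 [23.6 24.4 24.7]
```

Call:
apply_moves(
  series=[
    {"xyz": [0,0,-0.03],"spin": 0,"hand": 20},
    {"xyz": [0,0,-0.06],"spin": 0,"hand": 20},
    {"xyz": [0,0,-0.06],"spin": 0,"hand": 20},
    {"xyz": [0,0,-0.06],"spin": 0,"hand": 35},
    {"xyz": [0,0,-0.06],"spin": 0,"hand": 40},
    {"xyz": [0,0,-0.06],"spin": 0,"hand": 40},
    {"xyz": [0,0,-0.06],"spin": 0,"hand": 40},
    {"xyz": [0,0,-0.06],"spin": 0,"hand": 20},
    {"xyz": [0,0,-0.06],"spin": 0,"hand": 20},
    {"xyz": [0,0,-0.06],"spin": 0,"hand": 20},
    {"xyz": [0,0,-0.06],"spin": 0,"hand": 20},
  ],
  newtons=40,
)

```text
time: 27.98
tool_pos: [0.4735, 0.2948, 0.0795]
orientation: [0.0, 0.685, 0.728, 0.0]
wrist_force: [0.0, 0.6, 2.3]
width: 0.296
grasp_force: 39.7
```

```bash
python3 - <<'E'
from h import *
st(); im,d,p=look("scene","s13"); spots("scene",["brush","brush_guard"])
T=arm.state()["tool_pos"][:2]; R0=np.array([.488,.0505]); s=np.array([.0593,-.998]); n=np.array([.998,.0593]); print("tcp lat in sleeve",(T-R0)@n,"sx",(T-R0)@s)
xj=(p[...,:2]-T)@s; lat=(p[...,:2]-T)@n; z=p[...,2]
for lo in list(range(-50,185,15)):
    m=(d>0)&(abs(lat)<.011)&(xj*1000>lo)&(xj*1000<lo+15)&(z<.06)&(z>.01)
    if m.sum()>3: print(lo,np.round(np.median(z[m])*1000,1),end=" | ")
H,S,V=cv2.split(cv2.cvtColor(im,cv2.COLOR_RGB2HSV))
m=(d>0)&((H<5)|(H>172))&(S>150)&(abs(lat)<.04)&(xj>.05)&(xj<.13)&(z>.005); print("guard xj",np.percentile(xj[m],[2,50,98]).round(4),"lat",np.percentile(lat[m],[2,50,98]).round(4))
g=(d>0)&(H>45)&(H<80)&(S>120)&(abs(z-.031)<.004)&(abs((p[...,:2]-R0)@s)<.04)
q=(p[g][:,:2]-R0)@n; print("roof lat",np.percentile(q,[1,50,99]).round(4))
E
```

```text
t 27.98 tcp [0.4735 0.2948 0.0795] yaxis [0.998 0.06  0.001] z [ 0.001  0.    -1.   ] F [0.03 0.62 2.32] w 25.3 g 39.7 j6 [0.   0.82 0.31]
scene brush [([0.472, 0.258, 0.002], 0.63)]
scene brush_guard [([0.477, 0.205, -0.006], 0.58), ([0.565, -0.022, -0.002], 0.46)]
tcp lat in sleeve 1.867299223885863e-05 sx -0.24468156814373254
-50 20.6 | -35 27.1 | -20 27.4 | 10 24.8 | 25 24.9 | 40 25.7 | 55 25.7 | 70 25.3 | 85 35.9 | 100 19.6 | 115 19.8 | 130 18.6 | 145 18.5 | 160 18.3 | 175 17.4 | guard xj [0.0852 0.0869 0.0908] lat [-0.028  -0.0121  0.023 ]
roof lat [-0.0391 -0.0036  0.037 ]
```

The brush is flat, regripped, and centred on the sleeve axis. Slide it in, stopping short first.

Call:
apply_moves(
  series=[
    {"xyz": [0,0,0.01],"spin": 0,"hand": 20},
    {"xyz": [0.006,-0.1,0.01],"spin": 0,"hand": 20},
    {"xyz": [0.012,-0.2,0.01],"spin": 0,"hand": 20},
    {"xyz": [0.018,-0.3,0.01],"spin": 0,"hand": 20},
    {"xyz": [0.024,-0.4,0.01],"spin": 0,"hand": 20},
    {"xyz": [0.03,-0.5,0.01],"spin": 0,"hand": 20},
    {"xyz": [0.036,-0.6,0.01],"spin": 0,"hand": 20},
    {"xyz": [0.04,-0.68,0.01],"spin": 0,"hand": 20},
    {"xyz": [0.04,-0.68,0.01],"spin": 0,"hand": 20},
  ],
)

```text
time: 29.25
tool_pos: [0.4794, 0.1919, 0.0807]
orientation: [-0.0, 0.686, 0.728, 0.0]
wrist_force: [-0.2, 0.0, -1.9]
width: 0.297
grasp_force: 39.3
```

Call:
apply_moves(
  series=[
    {"xyz": [0.002,-0.03,0],"spin": 0,"hand": 20},
    {"xyz": [0.003,-0.05,0],"spin": 0,"hand": 20},
    {"xyz": [0.004,-0.06,0],"spin": 0,"hand": 20},
    {"xyz": [0.004,-0.06,0],"spin": 0,"hand": 20},
  ],
)

```text
time: 29.75
tool_pos: [0.4799, 0.1837, 0.0807]
orientation: [-0.0, 0.685, 0.728, 0.0]
wrist_force: [0.1, 0.6, -1.5]
width: 0.29
grasp_force: 39.3
```

```bash
python3 - <<'E'
from h import *
st(); im,d,p=look("scene","s14"); spots("scene",["brush","brush_guard"])
R0=np.array([.488,.0505]); s=np.array([.0593,-.998]); T=arm.state()["tool_pos"][:2]; print("tcp sx",(T-R0)@s)
H,S,V=cv2.split(cv2.cvtColor(im,cv2.COLOR_RGB2HSV)); sx=(p[...,:2]-R0)@s; z=p[...,2]
m=(d>0)&((H<5)|(H>172))&(S>150)&(abs(sx+.06)<.04)&(z>.033)&(z<.045); print("guard top sx",np.percentile(sx[m],[5,50,95]).round(4))
E
```

```text
t 29.75 tcp [0.4799 0.1837 0.0807] yaxis [0.998 0.061 0.   ] z [ 0.  0. -1.] F [ 0.11  0.61 -1.55] w 24.8 g 39.3 j6 [0.   0.8  0.11]
scene brush [([0.477, 0.149, 0.003], 0.62)]
scene brush_guard [([0.486, 0.093, -0.002], 0.71)]
tcp sx -0.13350250000861644
guard top sx [-0.0493 -0.0475 -0.0446]
```

Call:
apply_moves(
  series=[
    {"xyz": [0.001,-0.012,0],"spin": 0,"hand": 20},
    {"xyz": [0.001,-0.024,0],"spin": 0,"hand": 20},
    {"xyz": [0.001,-0.024,0],"spin": 0,"hand": 20},
  ],
)

```text
time: 30.28
tool_pos: [0.4801, 0.1812, 0.081]
orientation: [-0.001, 0.686, 0.728, 0.001]
wrist_force: [-0.1, 5.7, -2.3]
width: 0.295
grasp_force: 39.4
```

Call:
apply_moves(
  series=[
    {"xyz": [0,-0.01,0],"spin": 0,"hand": 20},
    {"xyz": [0,-0.01,0],"spin": 0,"hand": 20},
  ],
)

```text
time: 30.52
tool_pos: [0.4801, 0.181, 0.0811]
orientation: [-0.002, 0.686, 0.727, 0.003]
wrist_force: [-0.1, 12.5, -2.8]
width: 0.298
grasp_force: 39.4
```

Call:
apply_moves(
  series=[
    {"xyz": [0,-0.01,0],"spin": 0,"hand": 20},
    {"xyz": [0,-0.01,0],"spin": 0,"hand": 20},
  ],
)

```text
time: 30.78
tool_pos: [0.4801, 0.1808, 0.0813]
orientation: [-0.002, 0.687, 0.727, 0.004]
wrist_force: [-0.1, 18.8, -2.0]
width: 0.29
grasp_force: 39.4
```

The force rose to a firm stop, so the guard is at the mouth. Relieve the push, set down, release, retreat.

Call:
apply_moves(
  series=[
    {"xyz": [0,0.018,0],"spin": 0,"hand": 20},
    {"xyz": [0,0.018,-0.014],"spin": 0,"hand": 20},
    {"xyz": [0,0.018,-0.014],"spin": 0,"hand": 20},
    {"xyz": [0,0.018,-0.014],"spin": 0,"hand": 40},
    {"xyz": [0,0.018,-0.014],"spin": 0,"hand": 60},
    {"xyz": [0,0.018,-0.014],"spin": 0,"hand": 70},
    {"xyz": [0,0.018,-0.014],"spin": 0,"hand": 70},
    {"xyz": [0,0.018,0.2],"spin": 0,"hand": 70},
    {"xyz": [0,0.018,0.5],"spin": 0,"hand": 70},
    {"xyz": [0,0.018,0.9],"spin": 0,"hand": 70},
    {"xyz": [0,0.018,1],"spin": 0,"hand": 70},
    {"xyz": [0,0.018,1],"spin": 0,"hand": 70},
  ],
)

```text
time: 32.28
tool_pos: [0.4804, 0.1798, 0.2318]
orientation: [0.001, 0.685, 0.728, 0.001]
wrist_force: [0.6, -0.4, 0.3]
width: 0.821
grasp_force: 0.0
```

Call:
apply_moves(
  series=[
    {"xyz": [0,-0.3,0.3],"spin": 0,"hand": 70},
    {"xyz": [0,-0.7,0.6],"spin": 0,"hand": 70},
    {"xyz": [-0.1,-1,1],"spin": 0,"hand": 70},
    {"xyz": [-0.1,-1,1],"spin": 0,"hand": 70},
    {"xyz": [-0.1,-1,1],"spin": 0,"hand": 70},
  ],
)

```text
time: 32.9
tool_pos: [0.4651, 0.0288, 0.3801]
orientation: [-0.0, 0.686, 0.727, 0.0]
wrist_force: [-0.7, 0.4, -0.1]
width: 0.814
grasp_force: 0.0
```

```bash
python3 - <<'E'
from h import *
st(); im,d,p=look("wrist","w15"); im2,d2,p2=look("side","d15")
R0=np.array([.488,.0505]); s=np.array([.0593,-.998]); n=np.array([.998,.0593]); H,S,V=cv2.split(cv2.cvtColor(im,cv2.COLOR_RGB2HSV))
sx=(p[...,:2]-R0)@s; lat=(p[...,:2]-R0)@n; z=p[...,2]
m=(d>0)&((H<5)|(H>172))&(S>150)&(abs(sx+.06)<.04)&(abs(lat)<.04)&(z>.033)
g=(d>0)&(H>45)&(H<80)&(S>120)&(abs(z-.031)<.004)&(abs(lat)<.02)
print("guard sx",np.percentile(sx[m],[5,50,95]).round(4),"roof sx",np.percentile(sx[g],[1,99]).round(4))
h=(d>0)&(H>8)&(H<25)&(S>60)&(abs(lat)<.02)&(sx<-.07)&(z>.015)&(z<.05); print("handle z",np.percentile(z[h],[5,50,95]).round(4),"lat",np.median(lat[h]).round(4))
spots("side",["offcut_white","offcut_orange","offcut_plate","pen","reagent_clean","reagent_lyse","petri_2"])
x,y,zz=p2[...,0],p2[...,1],p2[...,2]; b=(d2>0)&(abs((p2[...,:2]-[.5007,-.2719])@np.array([.9975,-.071]))<.03)&(y>-.37)&(y<-.19)
print("bed z",np.percentile(zz[b],[5,50,98]).round(3))
a=cv2.resize(im[...,::-1],(400,300)); c=cv2.resize(im2[160:340,170:350,::-1],(400,400)); a=cv2.copyMakeBorder(a,0,100,0,0,0); cv2.imwrite("pics/c15.png",np.hstack([a,c]))
E
```

```text
t 32.9 tcp [0.4651 0.0288 0.3801] yaxis [ 0.998  0.058 -0.   ] z [-0.  0. -1.] F [-0.68  0.36 -0.11] w 69.5 g 0.0 j6 [ 0.    1.41 -0.21]
guard sx [-0.047  -0.0447 -0.0412] roof sx [-0.0386  0.0378]
handle z [0.0228 0.0268 0.0286] lat 0.0008
side offcut_white [([0.493, -0.406, 0.014], 0.69)]
side offcut_orange [([0.487, -0.446, 0.028], 0.67)]
side offcut_plate [([0.489, -0.407, 0.015], 0.38)]
side pen [([0.569, -0.02, -0.0], 0.67), ([0.682, -0.297, 0.001], 0.49)]
side reagent_clean [([0.681, -0.296, -0.0], 0.6)]
side reagent_lyse [([0.664, -0.371, -0.0], 0.8)]
side petri_2 [([0.434, -0.647, -0.001], 0.72)]
bed z [0.042 0.045 0.05 ]
```

View pics/c15.png

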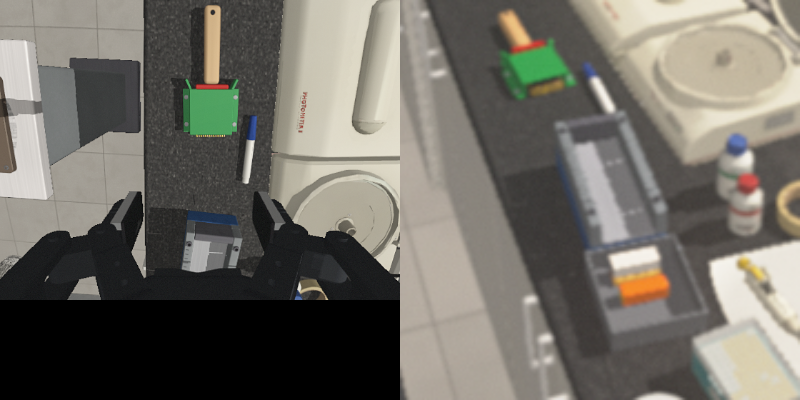

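The guard sits at the sleeve mouth (wrist view (212,87)), with the bristle tips just showing at the far end. The bed is clear, all three offcuts are in the tray, and the bystanders haven't moved. Handing in.

```bash
python3 -c "
from workcell import arm
print(arm.job_done())"
```

```text
the job is handed in; nothing more can be done
None
```

The job is handed in at about 33 s: all three offcuts are in the tray, swept with the brush alone. The brush lies flat in the sleeve with its guard at the mouth, and the bystanders are where they were.

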